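# Set the bench charger four clicks up and start it

### The job

On the yellow battery charger, turn the black click-stop dial clockwise (seen from above) by exactly four clicks from where it stands now, by pushing the side of its raised tab with a fingertip or the outside of the fingers; do not pinch the tab. Let go of the dial, then press the green start button fully down and let it come back up. Leave the things standing on and around the charger where they are.

Things in the scene. Friction and masses are not known exactly. Their poses are not given: they have to be found in the camera images.
- charger: yellow bench battery charger, a fixed box 220 mm (x) by 340 mm (y) by 100 mm high; origin at the centre of its underside, z up, front (-x) roughly towards the robot. On its level top: the dial (+y side), the green start button (-y side), a flat round meter (4 mm high), a socket and a wheel nut. On both y sides a carrying bar sticks out 21 mm at 70 mm height.
- dial_axis (a point): point on the dial's vertical axis at the top of its flat disc, 110 mm above the bench; does not turn, axes as the charger's. The disc is black, 80 mm across, 10 mm thick, with one raised radial tab. Around it, flat on the charger, is a white scale with one coloured tick per click position (11 ticks 20 degrees apart; green, orange, red going clockwise).
- tab (a point): point in the middle of the dial's raised tab, 30 mm out from the dial's axis and 12 mm above the disc (122 mm above the bench); turns with the dial, its x axis points outward along the tab. The tab is 14 mm wide, reaches from 6 mm to 40 mm out from the axis and 24 mm above the disc; black with red sides and a white line on top.
- dial (a joint): dial angle in rad, growing clockwise seen from above: 11 click positions 0.349 rad (20 degrees) apart from 0 to 3.491, end stops just beyond; at 1.745 the tab points along the charger's +x. Starts at rest in one of the first four positions. A click takes up to 0.085 N m (3 N at the tab); past half-way the dial snaps on to the next position and rests there when let go.
- start_top (a point): centre of the top of the green start button, 30 mm across, in a black collar 46 mm across that is 12 mm high; the button's top is 22 mm above the charger's top face (122 mm above the bench).
- start (a joint): travel of the start button in m: 0 up, 0.006 fully down; it springs back when released and needs about 5 N to go fully down.
- socket_mid (a point): loose steel deep socket standing on the charger's top, 26 mm across, 50 mm high; point at its centre. Leave alone.
- wheel_nut_mid (a point): loose brass wheel nut standing on the charger's top, 32 mm across, 34 mm high; point at its centre. Leave alone.
- spray_can_mid (a point): loose spray can on the bench beside the charger, 60 mm across, 160 mm high; point at its centre. Leave alone.
- oil_bottle_mid (a point): loose oil bottle on the bench beside the charger, 72 mm across, 190 mm high; point at its centre. Leave alone.
- screwdriver_grip (a point): loose screwdriver lying on the bench at the charger's +y side; point in its handle. Leave alone.
- wrench_grip (a point): loose wrench lying on the bench at the charger's -y side; point in its handle. Leave alone.

How it is judged (in metres and radians):
On the way, in this order (a step that is already met when the one before it is completed fails the run):
1. the dial rests exactly four clicks on from its start, the fingers off it (distance of tab from where it was at the start of the episode between 0.0361 and 0.0409 m and velocity of joint dial between -0.1 and 0.1 rad/s and contact force between each of dial_c0, dial_c1, dial_c2, dial_c3 and the fingers below 0.2 N), for 0.2 s.
2. then the start button is pressed fully down (value of joint start above 0.0048 m), for 0.05 s.
At the end, for the whole second after the job is handed in: the dial rests four clicks clockwise of where it stood (within 0.3 click) and does not move, the start button is up again (distance of tab from where it was at the start of the episode between 0.0361 and 0.0409 m and velocity of joint dial between -0.1 and 0.1 rad/s and value of joint start below 0.001 m); the robot touches nothing.
It fails at once if the dial's tab is pinched (both its sides pressed at once) (contact force between each of dial_c2, dial_c3 and the fingers above 0.5 N).
It fails at once if a bystander is moved more than 15 mm or lifted (distance of any of socket_mid, wheel_nut_mid, spray_can_mid, oil_bottle_mid, screwdriver_grip, wrench_grip from where it was at the start of the episode above 0.015 m).
It also fails if it takes over 48 s, if anything falls off the work surface, if the arm or the gripper's body presses on something with over 40 N, if the wrist force passes 120 N, or if a joint passes its speed limit or range.

### The arm

A 6-joint arm with a two-finger parallel gripper is mounted at the origin on the work surface. World frame = base frame: x ahead of the robot, y to its left, z up, the work surface at z = 0. Lengths are in m, angles in degrees, forces in N, time in s.
With the tool pointing down it reaches from about 0.35 to 0.875 m from the base axis. Payload 4.2 kg.
Tool frame: the origin (TCP) lies on the centre line of the jaws, within the pads' length; the fingertips stand 19 mm ahead of it and the grasp point (between the pads) is the TCP; z points along the fingers, y is the line along which they close (so a half turn about z gives the same grasp; the last joint's range is limited). The gripper opens to 87 mm and grips with 3 to 60 N. Pads are 19 mm wide; open, the fingers measure 117 mm over their backs; the gripper's body (75 mm by 190 mm) begins 51 mm behind the grasp point.
Start: joints at [84.889, 22.042, 0.453, 0, -68.411, -14.817], TCP at [0.213, 0.588, 0.242] pointing down, gripper open.
Joint ranges: [-179.83, 179.83], [-69.29, 118.12], [-61.27, 80.66], [-181.25, 117.63], [-171.15, -9.14], [-177.46, 177.46]. Speed limits (degrees/s): [159.86, 159.86, 180, 180, 180, 180].

### API

Orientations are given as a 3x3 rotation matrix whose columns are the frame's x, y, z axes.
In Python, from station import sense, capture, finish_job, search_frame, masks_of gives the robot as it stands.
- The arm moves only by the tool drive_tool, never from a script. Its argument "rows" is a list of rows, each a list of 7 numbers: the opening in per cent of the stroke, from 0 (shut) to 100 (fully open), then the shift along the world's x, y, z in mm, then the turn, a rotation vector about the world's x, y, z in rad. In form: [[fingers, dx, dy, dz, wx, wy, wz], ...]. A call has 1 to 5 rows; each row shifts and turns the commanded pose from where the row before left it; what a row does not reach is not made up. A row lasts 1/12 s, in which the tool goes at most 41.7 mm and 7.16 degrees, less where a joint would pass 70% of its speed; a pose out of reach is approached as far as the arm can. A call is refused whole if a number of a shift passes 41.7 or a number of a turn 0.125, either way. A call with a gripper value outside its range is refused whole. The fingers move at their own pace and stop on an object; the grip force is fixed at half the most. Time passes only in rows, so rows that do not move let the fingers close. It gives the time, the measured TCP pose, the force, the opening and the grip force at its end, in the units of the state.
- sense(): the state, without advancing time (a new reading comes with each control period).
- capture(name): name is "scene" or "top"; returns a dict with "frame" (384x512x3 uint8, red, green, blue), "z_map" (384x512 float32, m along the optical axis (not along the pixel's ray), 0 where there is no reading), "fx", "fy", "cx", "cy" (pixels), "R" (3x3) and "t" (3): a world point X has camera coordinates R X + t. Camera axes: x right, y down, z forward; pixel columns grow to the right and rows downward; lengths in m; the calibration is good to about 2 mm. A picture is of the moment at which its call begins.
- finish_job(): hands the job in; it is judged then, once.
Trained networks look in a picture, given as the dict that the camera call returned (one of the last four; its "shot" number tells which), for a name from the list of things; names that differ only in an ending like _2 or _b are one class to them, and where a whole thing is asked for, a point or a joint stands for the part that bears it (a point fixed in the world has none). Each returns a list of dicts, best first, with "p" (0 to 1); they miss things now and then, are a little off and sometimes report something else, mostly with a low value. They report only what shows in the picture. A call takes as long as a camera call.
- search_frame(label, picture): "xy" ([column, row] in pixels, amid what is visible of it).
- masks_of(label, picture): "region" (384x512 bool, what is visible of it) and "xy" ([column, row] in pixels, amid what is visible of it).
The state is a dict: "time_s": time; "joints": joint angles; "joint_velocities": joint speeds; "effort": joint torques, N m; "tcp_pos": TCP position; "ee_rot": TCP orientation; "wrist_force": force on the tool from outside, world axes, zero at the start; "moment": the same for the moment, N m; "gripper_width": opening from 0.0 (shut) to 1.0 (fully open); "gripper_force": force on a finger pad.
Only numpy, scipy, OpenCV 4.12 (cv2) and the standard library are available. Lean on these libraries where they do the work, as an engineer would, in place of code of your own. Each camera call takes 0.05 s, during which the arm holds its last target. There are 200 camera calls.

## Working session

There is one attempt and no reset: what is moved stays moved. The work goes in short steps, Python scripts to look and compute and a tool call to move; the robot and the scene stay as the last step left them, time stands still between calls to the robot, and variables do not carry over. Pictures are saved under pics/ and viewed, at most 10 in all, crops included, and the job is handed in when it is done.

Besides the shell and the picture viewer there is one more tool, called in YAML: its name, and indented under it one key for each argument. drive_tool: Moves the arm, as the interface text tells. Its arguments: {"type":"object","properties":{"rows":{"type":"array"}},"required":["rows"]}

```bash
mkdir -p pics; cat > h.py <<'E'
import numpy as np, cv2
from station import sense, capture, finish_job, search_frame, masks_of
def pts(p,m=None):
    z=p["z_map"]; v,u=np.nonzero((z>0) if m is None else (m&(z>0)))
    d=z[v,u]; c=np.stack([(u-p["cx"])/p["fx"]*d,(v-p["cy"])/p["fy"]*d,d],1)
    return (c-p["t"])@p["R"], u, v
def save(p,n,crop=None,s=1):
    f=p["frame"]
    if crop: a,b,c,d=crop; f=f[b:d,a:c]
    cv2.imwrite("pics/"+n,cv2.resize(f[:,:,::-1],None,fx=s,fy=s,interpolation=cv2.INTER_CUBIC))
E
python3 - <<'E'
from h import *
t=capture("top"); s=capture("scene")
f=np.vstack([t["frame"],s["frame"]])
cv2.imwrite("pics/a.png",cv2.resize(t["frame"][:,:,::-1],(768,576)));cv2.imwrite("pics/b.png",cv2.resize(s["frame"][:,:,::-1],(768,576)))
for pn,p in(("top",t),("scene",s)):
  print(pn,"cam",np.round(-p["R"].T@p["t"],3))
  for n in ["charger","dial","tab","start_top","socket_mid","wheel_nut_mid","spray_can_mid","oil_bottle_mid"]:
    for r in masks_of(n,p)[:2]:
        X,u,v=pts(p,r["region"])
        if len(X): print(n,round(r["p"],2),np.round(r["xy"]),np.round(np.median(X,0),3),X.min(0).round(3),X.max(0).round(3),len(X))
E
```

```text
top cam [0.3   0.032 1.48 ]
charger 0.66 [264. 187.] [0.572 0.009 0.1  ] [ 0.444 -0.19  -0.008] [0.748 0.207 0.152] 8594
dial 0.92 [248. 185.] [0.572 0.073 0.11 ] [0.534 0.034 0.099] [0.615 0.111 0.143] 558
tab 0.79 [248. 184.] [0.571 0.073 0.11 ] [0.537 0.037 0.1  ] [0.612 0.111 0.143] 513
socket_mid 0.7 [156. 166.] [0.617 0.339 0.126] [ 0.591  0.314 -0.005] [0.695 0.418 0.197] 693
wheel_nut_mid 0.62 [269. 183.] [0.572 0.01  0.1  ] [ 0.444 -0.189 -0.008] [0.718 0.205 0.143] 8511
spray_can_mid 0.57 [384. 201.] [ 0.513 -0.325  0.152] [ 0.49  -0.363  0.007] [ 0.548 -0.307  0.169] 565
oil_bottle_mid 0.62 [159. 170.] [0.616 0.339 0.126] [ 0.591  0.314 -0.005] [0.695 0.418 0.197] 693
oil_bottle_mid 0.29 [384. 201.] [ 0.513 -0.326  0.149] [ 0.49  -0.395 -0.005] [ 0.577 -0.307  0.169] 621
scene cam [1.251 0.407 0.632]
charger 0.86 [251. 207.] [0.638 0.054 0.1  ] [ 0.302 -0.25  -0.002] [0.721 0.211 0.152] 9968
dial 0.79 [272. 195.] [0.58  0.083 0.111] [0.535 0.037 0.102] [0.613 0.116 0.137] 519
tab 0.64 [273. 197.] [0.58  0.081 0.111] [0.52  0.039 0.101] [0.613 0.116 0.137] 523
socket_mid 0.67 [269. 215.] [0.68  0.128 0.129] [0.608 0.084 0.1  ] [0.686 0.138 0.153] 251
wheel_nut_mid 0.53 [189. 181.] [ 0.647 -0.122  0.121] [ 0.467 -0.264  0.003] [ 0.654 -0.113  0.138] 132
spray_can_mid 0.79 [163. 152.] [ 0.537 -0.317  0.094] [ 0.235 -0.625 -0.002] [ 0.553 -0.302  0.163] 1050
oil_bottle_mid 0.8 [376. 258.] [0.652 0.357 0.104] [ 0.369  0.319 -0.001] [0.665 0.391 0.192] 2335
```

```bash
python3 - <<'E'
from h import *
t=capture("top"); s=capture("scene")
save(t,"c.png",(190,130,350,250),5)
save(s,"d.png",(150,120,350,270),4)
X,u,v=pts(t)
top=(abs(X[:,2]-.1)<.006)&(X[:,0]>.4)&(X[:,0]<.75)&(abs(X[:,1])<.22)
r=cv2.minAreaRect(X[top][:,:2].astype(np.float32)*1000);print("charger",r)
for lo,hi in((.106,.116),(.117,.128),(.129,.145),(.146,.16)):
  m=((X[:,2]>lo)&(X[:,2]<hi)&(X[:,0]>.42)&(X[:,0]<.75)&(abs(X[:,1])<.21))
  im=np.zeros((384,512),np.uint8); im[v[m],u[m]]=1
  n,l,st,c=cv2.connectedComponentsWithStats(im)
  for k in range(1,n):
    if st[k,4]>3:
      q=X[m][l[v[m],u[m]]==k]; print(lo,c[k].round(),st[k,4],q.mean(0).round(4),np.ptp(q,axis=0).round(3))
E
```

```text
charger ((581.801025390625, 9.633514404296875), (339.2489318847656, 220.71975708007812), 79.5181655883789)
0.106 [232. 155.] 7 [0.6633 0.1185 0.1116] [0.004 0.015 0.007]
0.106 [288. 159.] 6 [ 0.6491 -0.0522  0.1071] [0.009 0.009 0.002]
0.106 [312. 164.] 12 [ 0.6351 -0.1212  0.1086] [0.018 0.011 0.007]
0.106 [281. 166.] 10 [ 0.6297 -0.0299  0.1075] [0.014 0.015 0.007]
0.106 [287. 163.] 4 [ 0.6366 -0.0474  0.1088] [0.004 0.006 0.003]
0.106 [318. 165.] 6 [ 0.6299 -0.1382  0.1115] [0.006 0.009 0.006]
0.106 [286. 168.] 6 [ 0.6218 -0.0452  0.1073] [0.007 0.009 0.003]
0.106 [282. 171.] 5 [ 0.6132 -0.0309  0.1073] [0.012 0.003 0.004]
0.106 [248. 184.] 432 [0.5721 0.0687 0.11  ] [0.081 0.078 0.01 ]
0.106 [300. 197.] 101 [ 0.5328 -0.083   0.1111] [0.045 0.048 0.009]
0.117 [234. 152.] 4 [0.67   0.1095 0.1233] [0.009 0.003 0.003]
0.117 [230. 154.] 5 [0.6629 0.1223 0.1236] [0.003 0.009 0.007]
0.117 [316. 164.] 4 [ 0.6303 -0.131   0.1228] [0.002 0.009 0.008]
0.117 [237. 185.] 7 [0.5686 0.1007 0.1249] [0.004 0.012 0.01 ]
0.117 [300. 196.] 77 [ 0.5336 -0.0836  0.1211] [0.033 0.036 0.01 ]
0.129 [232. 152.] 13 [0.6662 0.1176 0.1353] [0.01  0.018 0.013]
0.129 [316. 160.] 38 [ 0.6401 -0.1305  0.1335] [0.019 0.021 0.011]
0.129 [239. 183.] 42 [0.5728 0.0961 0.1325] [0.013 0.03  0.009]
0.146 [230. 148.] 41 [0.673  0.121  0.1501] [0.019 0.018 0.011]
```

View pics/c.png

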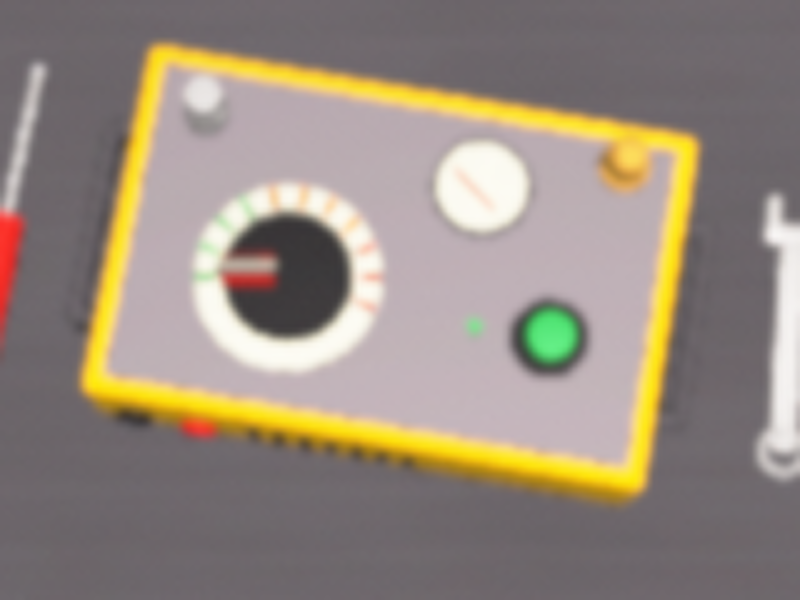

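View pics/d.png

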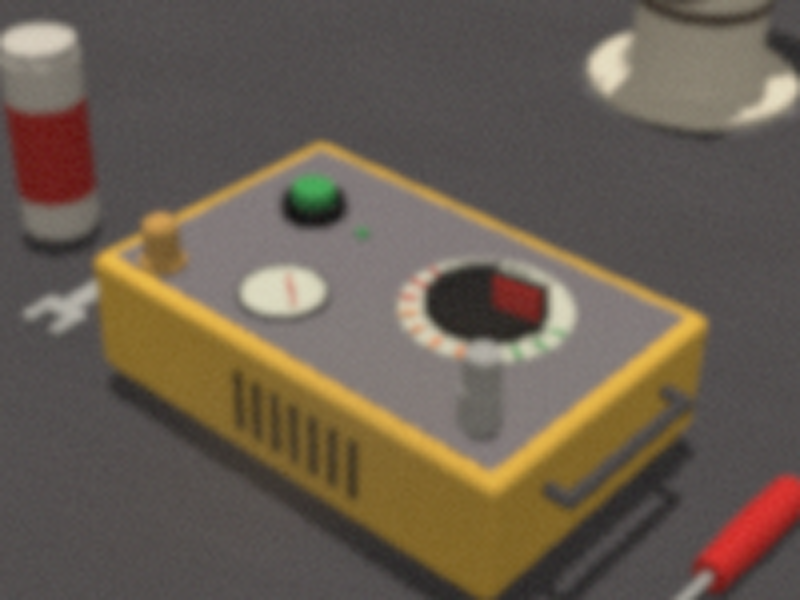

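The top view shows the tab pointing world +y (white line at about (222–275, 265)). It lines up with the first green tick at (205, 275), so the dial is at position 0. The green button is at (550, 335), the socket at (205, 100), and the path around the dial is free.

```bash
python3 - <<'E'
from h import *
q=sense();print(q["tcp_pos"],np.round(q["ee_rot"],3).tolist(),q["gripper_width"],q["time_s"])
t=capture("top"); s=capture("scene")
for p in(t,s):
  X,u,v=pts(p); c=p["frame"][v,u].astype(int)
  near=np.hypot(X[:,0]-.573,X[:,1]-.072)<.07
  ring=near&(abs(X[:,2]-.1)<.006)&(c.min(1)>(205 if p is t else 165))
  disc=near&(abs(X[:,2]-.11)<.005)&(c.max(1)<90)
  for n,m in(("ring",ring),("disc",disc)):
    print(n,m.sum(),cv2.minEnclosingCircle((X[m][:,:2]*1000).astype(np.float32)), cv2.fitEllipse(cv2.convexHull((X[m][:,:2]*1000).astype(np.float32))))
  g=(c[:,1]>c[:,0]+40)&(c[:,1]>c[:,2]+25)&(X[:,2]>.117)&(X[:,2]<.126)&(abs(X[:,0]-.53)<.04)&(abs(X[:,1]+.083)<.04)
  print("btn",g.sum(),X[g].mean(0),(X[g].max(0)+X[g].min(0))/2)
E
```

```text
[0.21297771 0.58756778 0.24155816] [[0.94, -0.341, 0.0], [-0.341, -0.94, 0.0], [0.0, -0.0, -1.0]] 1.0024536740974432 1.0
ring 411 ((571.5560302734375, 72.42798614501953), 57.248390197753906) ((571.757080078125, 72.35549926757812), (112.67182922363281, 113.33505249023438), 40.20454406738281)
disc 313 ((571.5771484375, 72.32210540771484), 35.15104675292969) ((571.4248046875, 72.59822082519531), (67.71172332763672, 69.87142944335938), 98.49919128417969)
btn 75 [ 0.53349734 -0.08340871  0.1206463 ] [ 0.5319678  -0.08314462  0.12150456]
ring 91 ((574.1038818359375, 77.51873016357422), 53.26046371459961) ((574.6317138671875, 77.60861206054688), (102.88973999023438, 105.0863265991211), 47.17038345336914)
disc 319 ((577.4312744140625, 76.55484008789062), 38.5389518737793) ((577.5108032226562, 76.55558013916016), (72.56666564941406, 75.91584777832031), 3.6515822410583496)
btn 55 [ 0.53828512 -0.07791853  0.12202695] [ 0.53541534 -0.07783237  0.12102501]
```

drive_tool:
  rows:
    - [0,21.5,-32.3,0,0,0,0.07]
    - [0,21.5,-32.3,0,0,0,0.07]
    - [0,21.5,-32.3,0,0,0,0.07]
    - [0,21.5,-32.3,0,0,0,0.07]
    - [0,21.5,-32.3,0,0,0,0.06]

```text
time_s: 1.52
tcp_pos: [0.3211, 0.4245, 0.2417]
ee_rot: [[1.0, -0.004, 0.0], [-0.004, -1.0, 0.0], [0.0, -0.0, -1.0]]
wrist_force: [0.9, 0.7, -0.3]
gripper_width: 0.706
gripper_force: 0.0
```

drive_tool:
  rows:
    - [0,21.5,-32.3,0,0,0,0]
    - [0,21.5,-32.3,0,0,0,0]
    - [0,21.5,-32.3,0,0,0,0]
    - [0,21.5,-32.3,0,0,0,0]
    - [0,21.5,-32.3,0,0,0,0]

```text
time_s: 1.93
tcp_pos: [0.4287, 0.2629, 0.242]
ee_rot: [[1.0, -0.007, 0.001], [-0.007, -1.0, 0.001], [0.001, -0.001, -1.0]]
wrist_force: [1.1, -0.2, -0.3]
gripper_width: 0.325
gripper_force: 0.0
```

drive_tool:
  rows:
    - [0,21.5,-32.3,0,0,0,0]
    - [0,21.5,-32.3,0,0,0,0]
    - [0,21.5,-32.3,0,0,0,0]
    - [0,21.5,-32.3,0,0,0,0]
    - [0,18,-30,0,0,0,0]

```text
time_s: 2.35
tcp_pos: [0.5331, 0.1034, 0.2418]
ee_rot: [[1.0, -0.008, 0.001], [-0.008, -1.0, 0.0], [0.001, -0.0, -1.0]]
wrist_force: [-0.2, 0.9, 0.9]
gripper_width: 0.019
gripper_force: 0.0
```

drive_tool:
  rows:
    - [0,0,0,-20,0,0,0]
    - [0,0,0,-20,0,0,0]
    - [0,0,0,-20,0,0,0]
    - [0,0,0,0,0,0,0]

```text
time_s: 2.68
tcp_pos: [0.5296, 0.104, 0.1776]
ee_rot: [[1.0, -0.01, -0.008], [-0.01, -1.0, -0.003], [-0.008, 0.003, -1.0]]
wrist_force: [-0.2, 0.3, 0.1]
gripper_width: 0.004
gripper_force: 0.0
```

drive_tool:
  rows:
    - [0,0,0,-15,0,0,0]
    - [0,0,0,-15,0,0,0]
    - [0,0,0,-10,0,0,0]
    - [0,0,0,0,0,0,0]
    - [0,0,0,0,0,0,0]

```text
time_s: 3.1
tcp_pos: [0.5323, 0.1056, 0.142]
ee_rot: [[1.0, -0.007, 0.0], [-0.007, -1.0, -0.0], [0.0, 0.0, -1.0]]
wrist_force: [0.6, 0.2, 0.5]
gripper_width: 0.005
gripper_force: 0.0
```

```bash
python3 - <<'E'
from h import *
q=sense();print(q["tcp_pos"],np.round(q["ee_rot"],3).tolist(),q["wrist_force"])
s=capture("scene"); save(s,"e.png",(220,90,340,210),5)
E
```

```text
[0.53225088 0.10556773 0.14200451] [[1.0, -0.007, 0.0], [-0.007, -1.0, -0.0], [0.0, 0.0, -1.0]] [0.59804396 0.23646525 0.46931217]
```

View pics/e.png

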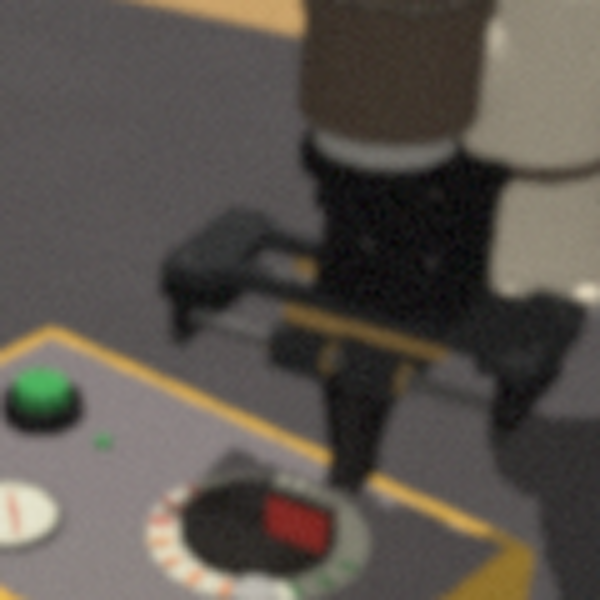

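Closed fingertips stand behind the tab at pixel (350, 480), with the tab's red side at (300, 525); the path is clear. Next I push along the arc, turning the tool with the tab.

drive_tool:
  rows:
    - [0,4,-1,-6,0,0,0]
    - [0,6,-1,0,0,0,0]
    - [0,7,0,0,0,0,0]
    - [0,7,0,0,0,0,0]
    - [0,0,0,0,0,0,0]

```text
time_s: 3.57
tcp_pos: [0.5568, 0.1035, 0.1355]
ee_rot: [[1.0, -0.008, -0.001], [-0.008, -1.0, 0.0], [-0.001, -0.0, -1.0]]
wrist_force: [-1.6, 1.3, 1.4]
gripper_width: -0.0
gripper_force: 1.2
```

drive_tool:
  rows:
    - [0,2.8,1.1,0,0,0,-0.087]
    - [0,2.8,1.1,0,0,0,-0.087]
    - [0,2.8,1.1,0,0,0,-0.087]
    - [0,0,0,0,0,0,0]

```text
time_s: 3.9
tcp_pos: [0.5647, 0.1067, 0.1355]
ee_rot: [[0.964, -0.267, -0.0], [-0.267, -0.964, -0.0], [-0.0, 0.0, -1.0]]
wrist_force: [-2.5, 0.1, 1.7]
gripper_width: 0.01
gripper_force: 1.0
```

drive_tool:
  rows:
    - [0,2.9,0.3,0,0,0,-0.087]
    - [0,2.9,0.3,0,0,0,-0.087]
    - [0,2.9,0.3,0,0,0,-0.087]
    - [0,0,0,0,0,0,0]

```text
time_s: 4.23
tcp_pos: [0.574, 0.1077, 0.1357]
ee_rot: [[0.863, -0.505, 0.001], [-0.505, -0.863, 0.0], [0.001, -0.001, -1.0]]
wrist_force: [-0.6, -1.1, 0.1]
gripper_width: 0.007
gripper_force: 0.0
```

drive_tool:
  rows:
    - [0,2.9,-0.4,0,0,0,-0.087]
    - [0,2.9,-0.4,0,0,0,-0.087]
    - [0,2.9,-0.4,0,0,0,-0.087]
    - [0,0,0,0,0,0,0]

```text
time_s: 4.57
tcp_pos: [0.5822, 0.1064, 0.1357]
ee_rot: [[0.705, -0.709, 0.001], [-0.709, -0.705, 0.0], [0.0, -0.001, -1.0]]
wrist_force: [-0.1, -0.4, 1.0]
gripper_width: -0.001
gripper_force: 0.0
```

drive_tool:
  rows:
    - [0,2.7,-1.2,0,0,0,-0.087]
    - [0,2.7,-1.2,0,0,0,-0.087]
    - [0,2.7,-1.2,0,0,0,-0.087]
    - [0,0,0,0,0,0,0]

```text
time_s: 4.9
tcp_pos: [0.5898, 0.1029, 0.1355]
ee_rot: [[0.498, -0.867, -0.0], [-0.867, -0.498, 0.0], [-0.001, 0.0, -1.0]]
wrist_force: [-2.5, 2.6, 1.1]
gripper_width: 0.006
gripper_force: 1.7
```

```bash
python3 - <<'E'
from h import *
q=sense();print(q["tcp_pos"],q["wrist_force"])
s=capture("scene"); t=capture("top")
a=cv2.resize(s["frame"][150:230,220:320,::-1],(500,400),interpolation=2)
b=cv2.resize(t["frame"][155:215,220:280,::-1],(300,300),interpolation=2)
b=cv2.copyMakeBorder(b,0,100,0,0,0);cv2.imwrite("pics/f.png",np.hstack([a,b]))
E
```

```text
[0.58976584 0.1028525  0.13550356] [-2.53772214  2.58003795  1.11638581]
```

View pics/f.png

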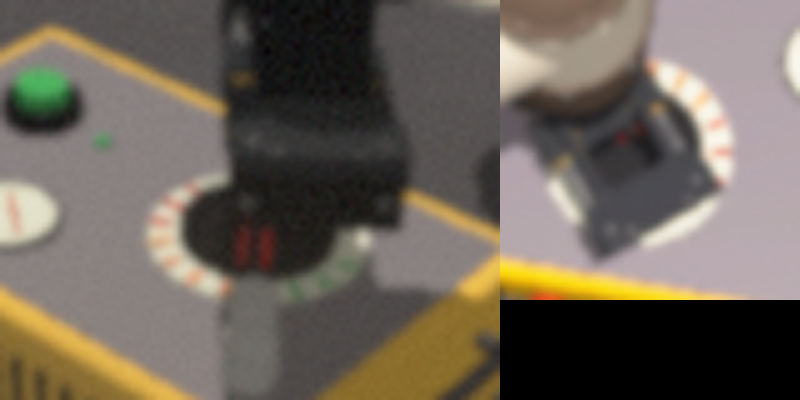

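The tab's red sides at (243, 245) and (267, 245) straddle the view direction, which is at about 26°. So the dial is just past click 3 and following the finger. One more click to go.

drive_tool:
  rows:
    - [0,2.5,-1.9,0,0,0,-0.09]
    - [0,2.4,-2.0,0,0,0,-0.09]
    - [0,2.4,-2.1,0,0,0,-0.09]
    - [0,0,0,0,0,0,0]
    - [0,0,0,0,0,0,0]

```text
time_s: 5.42
tcp_pos: [0.5975, 0.0969, 0.1356]
ee_rot: [[0.251, -0.968, 0.001], [-0.968, -0.251, 0.0], [-0.0, -0.001, -1.0]]
wrist_force: [-0.5, 0.9, -0.2]
gripper_width: 0.006
gripper_force: 0.9
```

```bash
python3 - <<'E'
from h import *
q=sense();print(q["tcp_pos"],q["wrist_force"])
s=capture("scene"); save(s,"g.png",(220,150,320,230),5)
E
```

```text
[0.59749047 0.09690684 0.13563762] [-0.54260527  0.93993018 -0.16025939]
```

View pics/g.png

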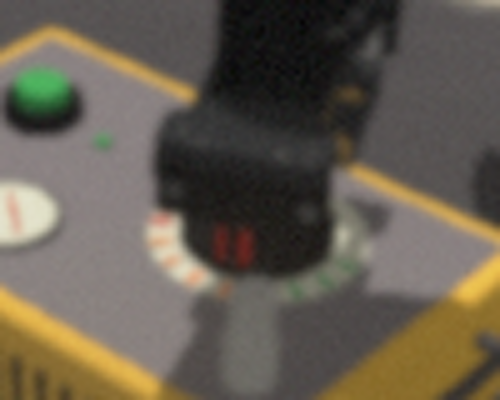

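drive_tool:
  rows:
    - [0,-2,10,0,0,0,0]
    - [0,-2,10,0,0,0,0]
    - [0,0,0,25,0,0,0]
    - [0,0,0,25,0,0,0]
    - [0,0,0,20,0,0,0]

```text
time_s: 5.88
tcp_pos: [0.5934, 0.1178, 0.2071]
ee_rot: [[0.249, -0.968, 0.001], [-0.968, -0.249, -0.0], [0.001, -0.001, -1.0]]
wrist_force: [0.3, 0.0, 0.5]
gripper_width: 0.008
gripper_force: 0.0
```

drive_tool:
  rows:
    - [0,-11.5,-38,0,0,0,0]
    - [0,-11.5,-40,0,0,0,0]
    - [0,-11.5,-40,0,0,0,0]
    - [0,-11.5,-40,0,0,0,0]
    - [0,-11.5,-40,0,0,0,0]

```text
time_s: 6.3
tcp_pos: [0.535, -0.082, 0.2058]
ee_rot: [[0.25, -0.968, 0.001], [-0.968, -0.25, -0.0], [0.001, -0.001, -1.0]]
wrist_force: [1.1, -0.5, -0.5]
gripper_width: 0.005
gripper_force: 0.0
```

drive_tool:
  rows:
    - [0,0,0,0,0,0,0]
    - [0,0,0,0,0,0,0]
    - [0,0,0,0,0,0,0]

```text
time_s: 6.55
tcp_pos: [0.536, -0.0808, 0.2058]
ee_rot: [[0.247, -0.969, 0.001], [-0.969, -0.247, -0.0], [0.0, -0.001, -1.0]]
wrist_force: [0.1, -0.0, -0.6]
gripper_width: 0.004
gripper_force: 0.0
```

```bash
python3 - <<'E'
from h import *
q=sense();print(q["tcp_pos"],q["wrist_force"],q["time_s"])
s=capture("scene"); t=capture("top")
a=cv2.resize(s["frame"][130:230,210:310,::-1],(400,400),interpolation=2)
b=cv2.resize(t["frame"][150:220,220:290,::-1],(400,400),interpolation=2)
cv2.imwrite("pics/i.png",np.hstack([a,b]))
X,u,v=pts(t); m=(X[:,2]>.128)&(X[:,2]<.14)&(np.hypot(X[:,0]-.573,X[:,1]-.073)<.045)
d=X[m].mean(0)-[.572,.0725,0]; print(m.sum(),d,np.degrees(np.arctan2(d[1],d[0])))
E
```

```text
[ 0.53599106 -0.08078911  0.20575773] [ 0.11282662 -0.02255712 -0.58688388] 6.55
0 [nan nan nan] nan<stdin>:8: RuntimeWarning: Mean of empty slice.
  ret = um.true_divide(
```

View pics/i.png

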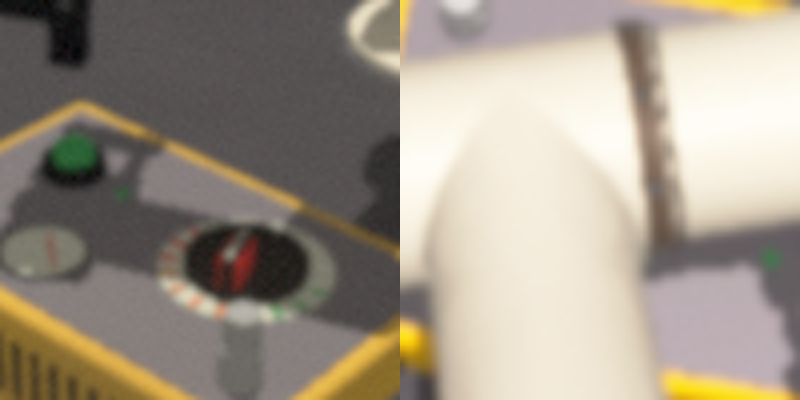

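The tab is free; its white line is at about (235, 245) in the scene crop. The arm blocks the top camera, so I check the angle numerically against the candidate positions.

```bash
python3 - <<'E'
from h import *
s=capture("scene"); X,u,v=pts(s)
A=np.array([.5755,.076])
d=X[:,:2]-A; m=(X[:,2]>.126)&(X[:,2]<.145)&(np.hypot(*d.T)<.045)
print(m.sum(),X[m].mean(0),[np.degrees(np.arctan2(*d[m].mean(0)[::-1]))]); 
n=cv2.fitLine(X[m][:,:2].astype(np.float32),cv2.DIST_L2,0,.01,.01).ravel();print(np.degrees(np.arctan2(n[1],n[0])))
c=s["frame"][v,u].astype(int)
w=(c.max(1)-c.min(1)<25)&(c.min(1)>85)&m
print("white px",w.sum(),[(int(a)*4-840,int(b)*4-520) for a,b in zip(u[w],v[w])])
for a in(29.5,9.5,-10.5):
  P=[np.r_[A+r*np.array([np.cos(np.radians(a)),np.sin(np.radians(a))]),.134] for r in(.006,.04)]
  for p in P:
    q=s["R"]@p+s["t"]; print(a,(q[:2]/q[2]*[s["fx"],s["fy"]]+[s["cx"],s["cy"]])*4-[840,520])
E
```

```text
64 [0.5989327  0.08158869 0.13212721] [np.float64(13.414430017355818)]
7.4060273
white px 6 [(228, 248), (232, 248), (224, 252), (228, 252), (232, 252), (228, 256)]
29.5 [246.75931735 230.33174301]
29.5 [248.22420549 262.3349659 ]
9.5 [243.38657122 229.9095446 ]
9.5 [225.06370692 259.36117422]
-10.5 [240.3965264 228.8797952]
-10.5 [204.76885701 252.1378222 ]
```

The dial is at 9.5°, exactly four clicks on from its start. Now the button.

drive_tool:
  rows:
    - [0,0,0,-20,0,0,0]
    - [0,0,0,-20,0,0,0]
    - [0,0,0,-18,0,0,0]
    - [0,0,0,-3,0,0,0]
    - [0,0,0,0,0,0,0]

```text
time_s: 7.12
tcp_pos: [0.5354, -0.0803, 0.1435]
ee_rot: [[0.248, -0.969, -0.003], [-0.969, -0.248, -0.001], [-0.0, 0.003, -1.0]]
wrist_force: [1.4, -0.3, 0.9]
gripper_width: 0.006
gripper_force: 0.0
```

drive_tool:
  rows:
    - [0,0,0,-4,0,0,0]
    - [0,0,0,-4,0,0,0]
    - [0,0,0,-2,0,0,0]
    - [0,0,0,0,0,0,0]
    - [0,0,0,0,0,0,0]

```text
time_s: 7.53
tcp_pos: [0.5372, -0.0807, 0.1359]
ee_rot: [[0.247, -0.969, 0.004], [-0.969, -0.247, 0.001], [0.0, -0.004, -1.0]]
wrist_force: [1.5, 3.7, 5.1]
gripper_width: 0.004
gripper_force: 2.3
```

drive_tool:
  rows:
    - [0,0,0,-1.5,0,0,0]
    - [0,0,0,0,0,0,0]
    - [0,0,0,0,0,0,0]

```text
time_s: 7.78
tcp_pos: [0.5372, -0.0808, 0.1354]
ee_rot: [[0.247, -0.969, 0.004], [-0.969, -0.247, 0.0], [0.001, -0.004, -1.0]]
wrist_force: [-0.8, 3.7, 10.0]
gripper_width: 0.005
gripper_force: 5.1
```

drive_tool:
  rows:
    - [0,0,0,-1,0,0,0]
    - [0,0,0,0,0,0,0]
    - [0,0,0,0,0,0,0]

```text
time_s: 8.03
tcp_pos: [0.5372, -0.0808, 0.1353]
ee_rot: [[0.248, -0.969, 0.005], [-0.969, -0.248, 0.0], [0.001, -0.005, -1.0]]
wrist_force: [-3.9, 4.7, 15.5]
gripper_width: 0.004
gripper_force: 7.4
```

The force rises steeply (15 N) with no further travel, so the button is at its bottom stop. Now I lift clear.

drive_tool:
  rows:
    - [0,0,0,10,0,0,0]
    - [0,0,0,25,0,0,0]
    - [0,0,0,30,0,0,0]
    - [0,0,0,30,0,0,0]
    - [0,0,0,0,0,0,0]

```text
time_s: 8.45
tcp_pos: [0.5383, -0.0819, 0.2333]
ee_rot: [[0.247, -0.969, 0.011], [-0.969, -0.247, -0.001], [0.004, -0.01, -1.0]]
wrist_force: [0.5, -0.3, 1.4]
gripper_width: 0.009
gripper_force: 0.0
```

drive_tool:
  rows:
    - [0,0,0,0,0,0,0]
    - [0,0,0,0,0,0,0]
    - [0,0,0,0,0,0,0]

```text
time_s: 8.7
tcp_pos: [0.5345, -0.0814, 0.2255]
ee_rot: [[0.246, -0.969, -0.004], [-0.969, -0.246, -0.0], [-0.001, 0.004, -1.0]]
wrist_force: [0.7, 0.1, -0.6]
gripper_width: 0.007
gripper_force: 0.0
```

```bash
python3 - <<'E'
from h import *
s=capture("scene"); X,u,v=pts(s)
c=s["frame"][v,u].astype(int)
g=(c[:,1]>c[:,0]+30)&(c[:,1]>c[:,2]+20)&(abs(X[:,0]-.535)<.03)&(abs(X[:,1]+.08)<.03)&(X[:,2]<.14)
print("btn z",np.percentile(X[g][:,2],[50,90]))
d=X[:,:2]-[.5755,.076]; m=(X[:,2]>.126)&(X[:,2]<.145)&(np.hypot(*d.T)<.045)
print(np.degrees(np.arctan2(*d[m].mean(0)[::-1])),sense()["wrist_force"],sense()["tcp_pos"])
print(finish_job())
E
```

```text
btn z [0.1208444  0.12360177]
13.100377581688958 [ 0.21356541 -0.49913861 -0.38157167] [ 0.5346031  -0.08146112  0.22542272]
the job is handed in; nothing more can be done
None
```

The dial was turned four clicks clockwise and let go, the start button was pressed fully down and is back up, and the job was handed in at about 9 s; the judge returned no verdict.

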